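Make up a tray of three walnut shaft sections

ROBOT

A 6-joint arm with a two-finger parallel gripper is mounted at the origin on the work surface. World frame = base frame: x ahead of the robot, y to its left, z up, the work surface at z = 0. Lengths are in m, angles in rad, forces in N, time in s.
With the tool pointing down it reaches from about 0.275 to 0.75 m from the base axis. Payload 10.2 kg.
Tool frame: the origin (TCP) lies midway between the tips of the shut fingers; the grasp point (between the pads) lies 19 mm behind it (env.hold_point_z is the distance from the TCP to the grasp point, in m); x points along the fingers, z is the direction in which the jaws open and shut, and the axes are right-handed (so a half turn about x gives the same grasp; the last joint's range is limited). The gripper opens to 85 mm and grips with 20 to 120 N. Pads are 22 mm wide; open, the fingers measure 114 mm over their backs; the gripper's body (76 mm by 85 mm) begins 54 mm behind the grasp point. The pads swing forward as they close: fully open they stand 13 mm farther back than shut.
Start: joints at [-1.333, 0.313, 1.498, -0, 1.331, -0.223], TCP at [0.233, -0.47, 0.231] pointing down, gripper open.
Joint ranges: [-2.94, 2.94], [-0.97, 2.17], [0.19, 2.56], [-1.23, 4.37], [0.02, 3.11], [-2.88, 2.88]. Speed limits (rad/s): [2.39, 2.39, 3.01, 3.14, 3.14, 3.14].

INTERFACE

Orientations are given as a unit quaternion [x, y, z, w].
In Python, from bench import env, kinematics, monitor, eyes, job gives the robot as it stands. The module is installed in compiled form; this text tells all that it offers. Calls block until the motion is done:
- env.reach(position, orientation): joint-space move of the TCP to a pose.
- env.movel(position, velocity=0.15, frame=None, guard=None): straight line of the TCP; frame=None keeps the orientation; velocity is the mean speed in m/s. With guard (N) it stops when the force on the tool has changed by that much, and returns True; else False.
- env.set_joints(angles): joint-space move.
- env.release() and env.close_gripper(effort=None): open the fingers fully, or close them until they stop; effort is the grip in N (None keeps the last).
- env.hold(seconds).
- kinematics.ik(position, orientation): joint angles nearest the present ones, or None.
- monitor.sense(): the state.
- eyes.grab_frame(name): name is "side" or "top" or "wrist"; returns a dict with "frame" (384x512x3 uint8, red, green, blue), "mtx" (3x3 intrinsics, pixels), "k1" (the pictures are not rectified: a ray, as slopes to the right and down, at radius r is drawn at 1 + k1 r^2 times it, then the intrinsics apply), "view" (4x4, takes a point from world to camera coordinates). Camera axes: x right, y down, z forward; pixel columns grow to the right and rows downward; lengths in m; the calibration is good to about 2 mm. A picture is of the moment at which its call begins. There is no depth.
A pose or a line that the arm cannot do raises env.MotionError and nothing moves.
- job.hand_in(): hands the job in, once; it reports no verdict.
The state is a dict: "clock": time; "joints": joint angles; "qvel": joint speeds; "joint_efforts": joint torques, N m; "position": TCP position; "ee_rot": TCP orientation; "contact_force": force on the tool from outside, world axes, zero at the start; "ft_torque": the same for the moment, N m; "finger_gap": opening from 0.0 (shut) to 1.0 (fully open).
Only numpy, scipy, OpenCV 4.12 (cv2) and the standard library are available. Lean on these libraries where they do the work, as an engineer would, in place of code of your own. Each camera call takes 0.05 s, during which the arm holds its last target. There are 200 camera calls.

TASK

The tray must hold exactly three walnut shaft sections lying flat in its lanes, one to a lane; one is in it already, so bring two more from the rack. Only their ends stick out of the rack and the tray leaves finger room only round their middle, so work one at a time: draw a section out, lay it on the cork mat and let go, take it again by the middle and lay it in an empty lane before you draw out the next. Leave the other walnut section and the pale ash one where they are in the rack, and do not disturb the brass ferrule or the steel calliper lying close by.

Things in the scene. Friction and masses are not known exactly. Their poses are not given: they have to be found in the camera images.
- walnut_1: Dark brown walnut square shaft section with lightly rounded edges, 180 long x 28 x 28 mm, 0.07 to 0.14 kg. Origin: centre of one long face (the underside at the start); x runs along its length. Lies in one of the rack's pigeonholes (which one varies), its front end sticking out 60 to 80 mm towards the robot
- walnut_2: Dark brown walnut square shaft section with lightly rounded edges, 180 long x 28 x 28 mm, 0.07 to 0.14 kg. Origin: centre of one long face (the underside at the start); x runs along its length. Lies in one of the rack's pigeonholes (which one varies), its front end sticking out 60 to 80 mm towards the robot
- walnut_3: Dark brown walnut square shaft section with lightly rounded edges, 180 long x 28 x 28 mm, 0.07 to 0.14 kg. Origin: centre of one long face (the underside at the start); x runs along its length. Lies in one of the rack's pigeonholes (which one varies), its front end sticking out 60 to 80 mm towards the robot
- ash: Pale cream ash square shaft section with lightly rounded edges, 180 long x 28 x 28 mm, 0.07 to 0.14 kg. Origin: centre of one long face (the underside at the start); x runs along its length. Lies in one of the rack's pigeonholes in the same way; not wanted in the tray
- walnut_0: Dark brown walnut square shaft section with lightly rounded edges, 180 long x 28 x 28 mm, 0.07 to 0.14 kg. Origin: centre of one long face (the underside at the start); x runs along its length. Already lies in the tray, in the lane at tray y = +90 mm
- walnut_1_mid (a point): The middle of walnut_1: the centre of its volume, 14 mm from each long face; axes as the body's
- walnut_2_mid (a point): The middle of walnut_2: the centre of its volume, 14 mm from each long face; axes as the body's
- walnut_3_mid (a point): The middle of walnut_3: the centre of its volume, 14 mm from each long face; axes as the body's
- ash_mid (a point): The middle of ash: the centre of its volume, 14 mm from each long face; axes as the body's
- walnut_0_mid (a point): The middle of walnut_0: the centre of its volume, 14 mm from each long face; axes as the body's
- rack: Fixed plywood rack, 130 (x) x 312 (y) x 68 mm high, roofed, open only towards the robot (-x; front face at x = -65 mm). Origin: centre of underside. Four pigeonholes along x at y = -112.5, -37.5, 37.5, 112.5 mm, 63 wide, 46 high, floor 12 mm over the bench (sections rest on it, centre 26 mm up). The sticking-out ends hang over bare bench. A 120 mm pull frees a section
- mat: Fixed cork mat on the bench, 220 (x) x 100 (y) x 4 mm: room for one section. Origin: centre of its underside
- mat_top (a point): Centre of the mat's upper face (4 mm over the bench); axes as the mat's
- tray: Fixed counting tray, grey floor and ends, 212 (x) x 252 (y) x 60 mm high. Origin: centre of underside. Four lanes along x at y = -90, -30, 30, 90 mm, each 42 wide, 200 long inside. Plywood lane walls 52 mm tall stand only over the outer 55 mm of each end (|x| 45 to 100 mm); the middle 90 mm is open right across and gives finger room: 32 mm between sections in neighbouring lanes
- tray_floor (a point): Centre of the tray's upper floor face (8 mm over the bench); axes as the tray's
- ferrule: Bystander between rack, mat and tray: brass ferrule, a tube 42 mm across and 60 tall, standing; origin: centre of underside
- calliper: Bystander near the robot: steel calliper, flat, 190 mm long, jaws 73 mm across, 9 mm high; origin: under its beam's centre
There are look-alikes about, which are no part of the job. What is shaped like the walnut_2 but purple is not meant.

How it is judged:
By the outcome, as a careful person would: the job done as asked, in the order asked, and still so for the second after the job is handed in, with the robot touching nothing.
It also fails if it takes over 72 s, if anything falls off the work surface, if the arm or the gripper's body presses on something with over 40 N, if the wrist force passes 120 N, or if a joint passes its speed limit or range.

## Working session

There is one attempt and no reset: what is moved stays moved. The work goes in short steps, each a Python script; the robot and the scene stay as the last script left them, time stands still between calls to the robot, and variables do not carry over. Pictures are saved under pics/ and viewed, about 8 in all and at most 12, crops included, and the job is handed in when it is done.

```bash
mkdir -p pics
python3 - <<'E'
from bench import env,monitor,eyes
import cv2,numpy as np
for n in("top","side"):
    g=eyes.grab_frame(n);cv2.imwrite(f"pics/{n}0.png",g["frame"][:,:,::-1]);print(n,g["mtx"].round(1).tolist(),g["k1"],g["view"].round(3).tolist())
s=monitor.sense();print(s["clock"],s["position"],s["ee_rot"],env.hold_point_z)
E
```

```text
top [[453.3, 0.0, 250.9], [0.0, 453.3, 189.3], [0.0, 0.0, 1.0]] -0.0022109530568468756 [[0.011, -1.0, -0.019, -0.041], [-0.985, -0.008, -0.172, 0.49], [0.172, 0.021, -0.985, 1.331], [0.0, 0.0, 0.0, 1.0]]
side [[429.4, 0.0, 259.8], [0.0, 429.4, 187.7], [0.0, 0.0, 1.0]] -0.10120204144809447 [[0.943, -0.332, 0.006, -0.495], [-0.222, -0.645, -0.731, 0.123], [0.247, 0.688, -0.683, 1.469], [0.0, 0.0, 0.0, 1.0]]
0.1 [ 0.23338935 -0.47001277  0.2307958 ] [ 0.37289272  0.60126083 -0.37232059  0.6006778 ] 0.0187
```

View pics/top0.png

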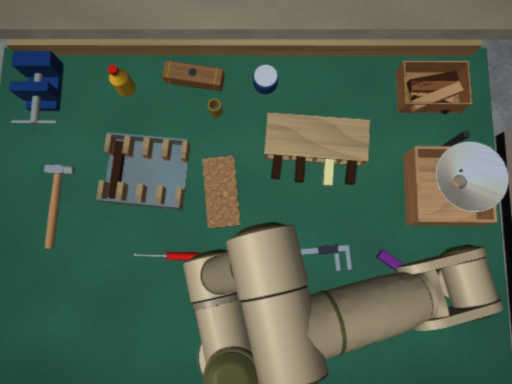

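View pics/side0.png

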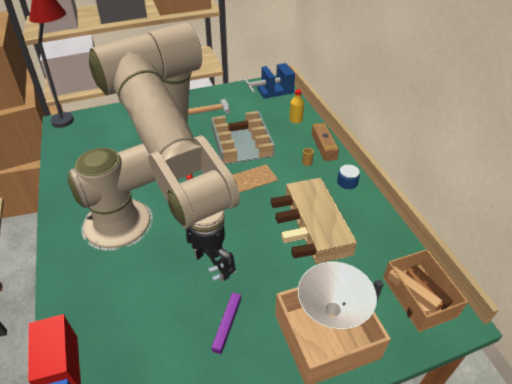

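Seen: in the top image, the rack is at (317,138), with dark ends at (277,167), (300,169) and (351,172) and the pale ash end at (329,172). The tray is at (143,170) with walnut_0 at (115,168), the mat at (221,191), the ferrule at (215,108) and the calliper at (325,255). 

Possible confusions with the walnut I want:
- Dark ends in the rack at (277,167), (300,169) and (351,172) are all true walnut.
- Ash at (329,172), not wanted.
- Purple bar at (390,260), not wanted.
- Sticks in the box at (435,90), not wanted.
- walnut_0 at (115,168), already placed.

I'll take the two left ends, (277,167) then (300,169).

```bash
cat > h.py <<'E'
from bench import env,kinematics,monitor,eyes,job
import cv2,numpy as np
from scipy.spatial.transform import Rotation as R
def grab(n):
    return eyes.grab_frame(n)
def ray(g,px,z):
    px=np.atleast_2d(np.array(px,float)); 
    p=cv2.undistortPoints(px.reshape(-1,1,2),g["mtx"],np.array([g["k1"],0,0,0,0.])).reshape(-1,2)
    V=g["view"];Rm=V[:3,:3];o=-Rm.T@V[:3,3]
    d=np.c_[p,np.ones(len(p))]@Rm
    return (o+d*((z-o[2])/d[:,2])[:,None])[:,:2]
def proj(g,P):
    V=g["view"];P=np.atleast_2d(P)
    return cv2.projectPoints(P.astype(float),cv2.Rodrigues(V[:3,:3])[0],V[:3,3],g["mtx"],np.array([g["k1"],0,0,0,0.]))[0].reshape(-1,2)
def blobs(mask,box,amin):
    m=np.zeros_like(mask,np.uint8);x0,y0,x1,y1=box;m[y0:y1,x0:x1]=mask[y0:y1,x0:x1]
    cs,_=cv2.findContours(m,cv2.RETR_EXTERNAL,cv2.CHAIN_APPROX_NONE)
    return [c.reshape(-1,2) for c in cs if cv2.contourArea(c)>amin]
def rect(pts):
    """world min-area rect: centre, long, short, angle of long axis (near +x, rad)"""
    c,s,a=cv2.minAreaRect((np.array(pts)*1000).astype(np.float32))
    a=np.radians(a)
    if s[0]<s[1]: a+=np.pi/2
    a=(a+np.pi/2)%np.pi-np.pi/2
    return np.array(c).round(1),round(max(s),1),round(min(s),1),round(np.degrees(a),1)
def quat(yaw,flip=False):
    """tool x down, tool y along the section (yaw from world x), jaws across"""
    x=np.array([0,0,-1.]);y=np.array([np.cos(yaw),np.sin(yaw),0])*(-1 if flip else 1)
    return R.from_matrix(np.c_[x,y,np.cross(x,y)]).as_quat()
E
python3 - <<'E'
from h import *
im=cv2.imread("pics/top0.png")
cv2.imwrite("pics/topc.png",cv2.resize(im[60:250,95:375],None,fx=2.85,fy=2.85,interpolation=cv2.INTER_CUBIC))
g=grab("top");f=g["frame"].astype(int);hsv=cv2.cvtColor(g["frame"],cv2.COLOR_RGB2HSV)
for p in[(277,167),(300,169),(329,172),(351,172),(221,191),(160,170),(115,168),(317,128),(317,155),(250,170),(215,108)]:print(p,f[p[1],p[0]],hsv[p[1],p[0]])
nongreen=~((hsv[...,0]>65)&(hsv[...,0]<95)&(hsv[...,1]>120))
for name,box,z,am in[("ends",(262,150,375,195),.04,40),("mat",(195,150,245,232),.004,500),("rack",(258,105,378,166),.068,500)]:
    m=nongreen
    if name=="rack": m=(f[...,0]>110)&nongreen
    if name=="ends": m=nongreen&((f[...,0]<75)|(f[...,2]>110)&(f[...,0]>200))
    for c in blobs(m,box,am):print(name,c.min(0),c.max(0),rect(ray(g,c,z)))
print("q",quat(0),quat(0,True),monitor.sense()["ee_rot"])
E
```

```text
(277, 167) [47 29 19] [ 11 152  47]
(300, 169) [49 31 21] [ 11 146  49]
(329, 172) [207 208 150] [ 31  71 208]
(351, 172) [49 31 20] [ 11 151  49]
(221, 191) [132 101  70] [ 15 120 132]
(160, 170) [105 123 130] [ 98  49 130]
(115, 168) [47 28 18] [ 10 157  47]
(317, 128) [150 132  98] [ 20  88 150]
(317, 155) [156 137 103] [ 19  87 156]
(250, 170) [43 92 73] [ 78 136  92]
(215, 108) [47 89 68] [ 75 120  89]
ends [344 160] [368 184] (array([ 553.1, -344.2]), 97.0, 53.4, np.float64(-31.1))
ends [325 160] [332 183] (array([ 547.4, -271.1]), 73.5, 20.7, np.float64(-5.4))
ends [266 155] [315 182] (array([ 555.2, -154. ]), 149.9, 80.1, np.float64(85.7))
mat [201 155] [240 228] (array([491. ,  59.4]), 226.7, 107.6, np.float64(6.2))
rack [264 113] [369 165] (array([ 638.7, -232.7]), 311.4, 152.1, np.float64(86.0))
q [ 0.5  0.5 -0.5  0.5] [ 0.5 -0.5 -0.5 -0.5] [ 0.37283387  0.60120253 -0.37239305  0.60072775]
```

View pics/topc.png

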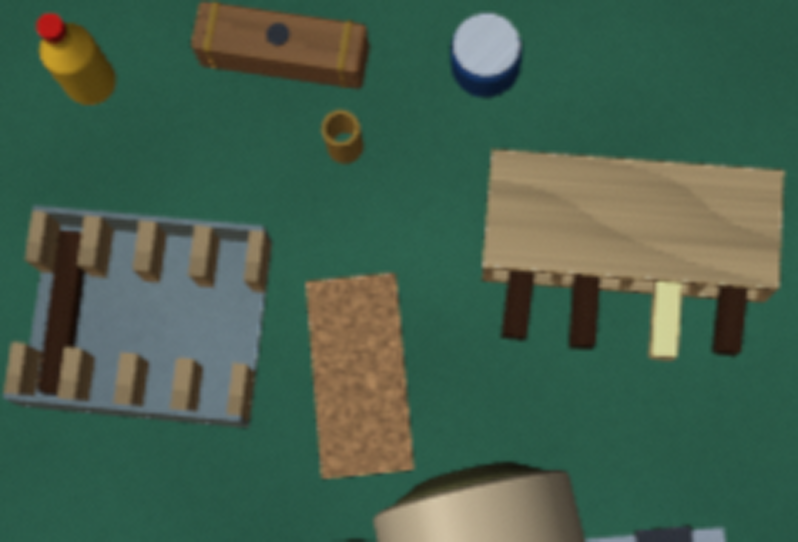

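The crop confirms three walnut ends, at crop (515,305), (583,312) and (731,320), and pale ash at (666,320). The tray's three lanes right of walnut_0 are empty. Next I'll look from close by with the wrist camera.

Run:
```python
from h import *
g=grab("top")
cr=lambda L:ray(g,np.array(L)/2.85+[95,60],.04)*1000
for n,L in dict(A=[(521,272),(514.5,338)],B=[(587,277),(582,347)],ash=[(668,283),(664,357)],C=[(734,288),(728,354)]).items():
    w=cr(L);d=w[0]-w[1];print(n,w.round(0).tolist(),np.degrees(np.arctan2(d[1],d[0])).round(1))
print("tray z60",ray(g,np.array([(35,207),(268,228),(245,423),(5,400)])/2.85+[95,60],.06).round(3).tolist())
print("tray z0",ray(g,np.array([(35,207),(268,228),(245,423),(5,400)])/2.85+[95,60],.0).round(3).tolist())
for p in[(.50,-.14,.2),(.45,.22,.2),(.5,.06,.1)]:
  for fl in(0,1):
    q=kinematics.ik(p,quat(-.07,fl));print(p,fl,None if q is None else np.round(q,2))
```

```text
A [[596.0, -117.0], [524.0, -110.0]] -5.4
B [[591.0, -188.0], [515.0, -182.0]] -4.4
ash [[585.0, -275.0], [505.0, -269.0]] -4.0
C [[580.0, -345.0], [508.0, -337.0]] -6.6
tray z60 [[0.66, 0.407], [0.638, 0.154], [0.427, 0.171], [0.45, 0.425]]
tray z0 [[0.678, 0.429], [0.655, 0.164], [0.435, 0.182], [0.458, 0.447]]
(0.5, -0.14, 0.2) 0 [-0.5   0.33  1.56 -0.    1.25  1.14]
(0.5, -0.14, 0.2) 1 [-0.5   0.33  1.56 -0.    1.25 -2.  ]
(0.45, 0.22, 0.2) 0 [ 0.22  0.29  1.62 -0.    1.24  1.86]
(0.45, 0.22, 0.2) 1 [ 0.22  0.29  1.62 -0.    1.24 -1.28]
(0.5, 0.06, 0.1) 0 [-0.11  0.41  1.73 -0.    1.    1.53]
(0.5, 0.06, 0.1) 1 [-0.11  0.41  1.73 -0.    1.   -1.61]
```

Run:
```python
from h import *
env.reach([.49,-.14,.24],quat(-.08))
g=grab("wrist");np.savez("w1.npz",**g);cv2.imwrite("pics/w1.png",g["frame"][:,:,::-1]);print(monitor.sense()["clock"],g["view"].round(3).tolist())
```

```text
1.7917 [[-0.081, -0.997, -0.001, -0.099], [-0.951, 0.077, 0.3, 0.435], [-0.299, 0.025, -0.954, 0.539], [0.0, 0.0, 0.0, 1.0]]
```

View pics/w1.png

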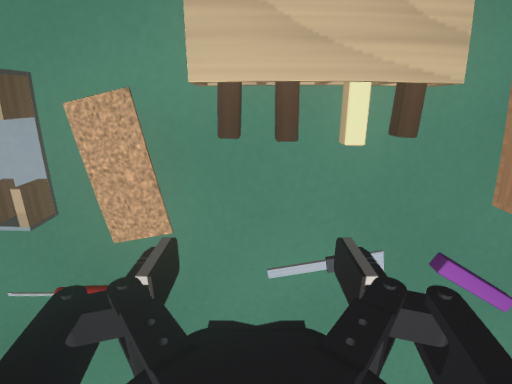

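The wrist view shows walnut A at columns 217–242 with its tip at row 137, B at columns 275–300 with its tip at row 140, ash at (355,113) and C at (408,108). The calliper is at (325,265), clear of the pull path.

Run:
```python
from h import *
g=dict(np.load("w1.npz"));g["k1"]=float(g["k1"]);f=g["frame"].astype(int)
dark=(f[...,0]<95)&(f[...,0]>f[...,1]+5)
for n,b in dict(A=(205,86,255,150),B=(262,86,312,150),C=(385,86,435,150)).items():
    for c in blobs(dark,b,200):
        w=ray(g,c,.04)*1000;print(n,c.min(0),c.max(0),rect(w/1000),"xmin",w[:,0].min().round(1))
        for r in(95,115,130):
            xs=np.where(dark[r,b[0]:b[2]])[0]+b[0];print(r,xs.min(),xs.max(),ray(g,[(xs.min(),r),(xs.max()+1,r)],.04).round(4).tolist())
w=ray(g,[(354,144),(344,144),(366,144)],.04);print("ash",w.round(3).tolist())
print("roof edge",ray(g,[(189,82),(464,82)],.068).round(3).tolist())
c=blobs((f[...,0]>f[...,2]+35)&(f[...,0]>90),(60,85,180,245),2000)
for k in c:print("mat",rect(ray(g,k,.004)))
```

```text
A [218  86] [240 137] (array([ 560.1, -111.4]), 61.7, 26.6, np.float64(-6.7)) xmin 528.9
95 218 240 [[0.5811, -0.1005], [0.5788, -0.1282]]
115 218 239 [[0.5577, -0.0977], [0.5554, -0.1248]]
130 218 239 [[0.5395, -0.0956], [0.5372, -0.123]]
B [276  86] [298 140] (array([ 552.4, -182.3]), 65.0, 26.8, np.float64(-3.6)) xmin 519.3
95 276 298 [[0.5753, -0.1704], [0.5732, -0.1981]]
115 276 297 [[0.5518, -0.1689], [0.5497, -0.1959]]
130 276 296 [[0.5336, -0.1678], [0.5316, -0.194]]
C [389  86] [426 137] (array([ 545.3, -332.6]), 63.1, 38.0, np.float64(-7.6)) xmin 512.1
95 395 424 [[0.5655, -0.3165], [0.5634, -0.3551]]
115 392 420 [[0.5416, -0.3139], [0.5394, -0.3517]]
130 389 417 [[0.5232, -0.3109], [0.5208, -0.3493]]
ash [[0.509, -0.266], [0.51, -0.253], [0.507, -0.282]]
roof edge [[0.596, -0.074], [0.576, -0.384]]
mat (array([490.7,  61.6]), 220.4, 100.7, np.float64(6.2))
```

```bash
cat >> h.py <<'E'
def st(t=""):
    s=monitor.sense();print(t,"t%.2f"%s["clock"],np.round(s["position"],4),"gap%.3f"%s["finger_gap"],"F",np.round(s["contact_force"],1))
MAT=np.array([.491,.0615]);MY=np.radians(6.2)
def fetch(p,yaw,shift,tipdist,effort=70):
    """p: section axis point to grip; shift: jaw offset to +y; tipdist: grip point to tip"""
    u=np.array([np.cos(yaw),np.sin(yaw)]);n=np.array([-u[1],u[0]]);q=quat(yaw);c=p+shift*n
    env.reach([*c,.13],q);env.movel([*c,.015],.12);st("down")
    env.close_gripper(effort);st("grip")
    env.movel([*c,.019],.05);e=c-.138*u
    env.movel([*e,.019],.15);st("pulled");env.movel([*e,.075],.15)
    m=np.array([np.cos(MY),np.sin(MY)]);d=MAT-(.09-tipdist)*m
    env.movel([*d,.06],.2,quat(MY));env.movel([*d,.018],.12)
    print(env.movel([*d,.006],.03,guard=5));st("laid")
    env.release();env.movel([*d,.14],.2);st("up")
    g=grab("wrist");cv2.imwrite("pics/mat.png",g["frame"][:,:,::-1]);np.savez("mat.npz",**g);return g
E
python3 - <<'E'
from h import *
fetch(np.array([.568,-.1122]),np.radians(-6.3),.006,.039)
E
```

```text
down t3.52 [ 0.5691 -0.1064  0.0159] gap0.996 F [-0.3  0.   0.3]
grip t4.09 [ 0.5687 -0.1064  0.0152] gap0.315 F [-1.3 -0.7  2.3]
pulled t5.41 [ 0.4322 -0.0913  0.0191] gap0.316 F [-0.2  0.1 -0.8]
True
laid t7.72 [0.4406 0.0559 0.0075] gap0.311 F [-1.4 -0.4  8. ]
up t9.14 [0.4397 0.0561 0.1391] gap0.993 F [-0.4  0.4 -0.6]
```

View pics/mat.png

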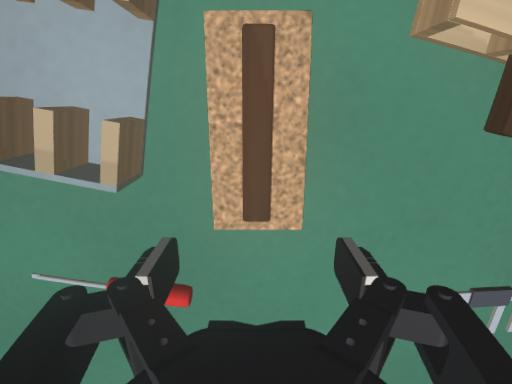

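Section A lies flat on the mat, image (258,120). Before the regrasp I'll take one close look at the tray.

Run:
```python
from h import *
env.reach([.47,.26,.27],quat(-.09))
g=grab("wrist");np.savez("tray.npz",**g);im=g["frame"][:,:,::-1].copy();cv2.imwrite("pics/tray.png",im);st()
c,y=np.array([.544,.289]),np.radians(-5.1);u=np.array([np.cos(y),np.sin(y)]);n=np.array([-u[1],u[0]])
for ly in(-.09,-.03,.03):
  for z in(.06,.008):
   pts=[[*(c+u*a+n*(ly+b)),z] for a,b in((-.1,-.021),(-.045,-.021),(-.045,.021),(-.1,.021),(-.1,-.021),(.045,-.021),(.1,-.021),(.1,.021),(.045,.021))]
   for p in proj(g,pts): cv2.circle(im,tuple(int(v) for v in p),2,(0,0,255) if z>.05 else (255,0,0),-1)
cv2.imwrite("pics/tray_o.png",cv2.resize(im[:300],None,fx=1.5,fy=1.5))
m=dict(np.load("mat.npz"));m["k1"]=float(m["k1"]);f=m["frame"].astype(int)
for k in blobs(f[...,0]<95,(225,15,300,226),1500):print("sect",rect(ray(m,k,.032)))
```

```text
t10.20 [0.4699 0.2589 0.2687] gap1.001 F [-0.5  0.8  0.5]
sect (array([492.8,  62. ]), 176.8, 27.0, np.float64(5.7))
```

View pics/tray_o.png

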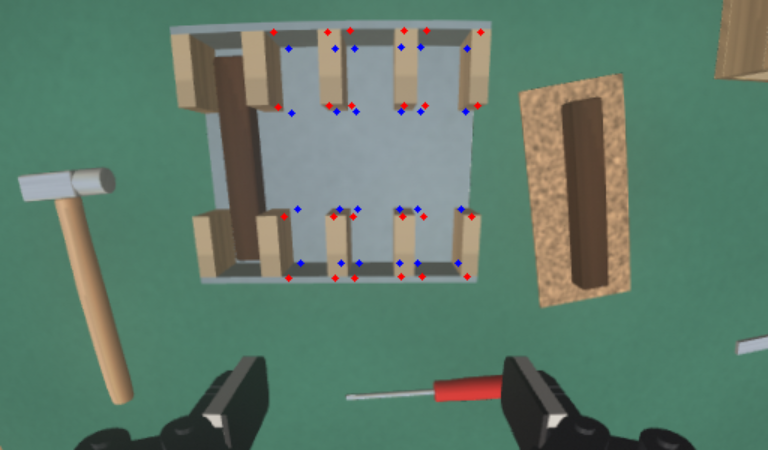

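The overlay sits about 6 mm to the right of the lane walls, so I'll read the corners in a larger crop.

Run:
```python
import cv2
im=cv2.imread("pics/tray.png")[10:192,110:332]
cv2.imwrite("pics/trayz.png",cv2.resize(im,None,fx=3.2,fy=3.2,interpolation=cv2.INTER_CUBIC))
```

```text
(no output)
```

View pics/trayz.png

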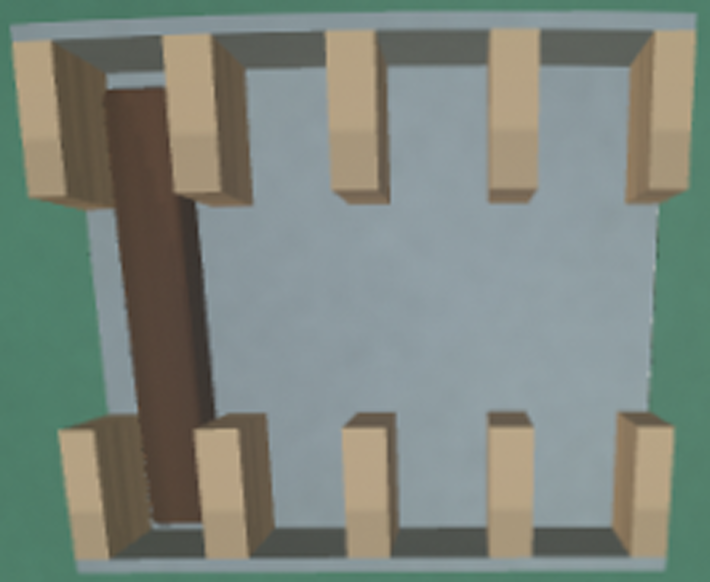

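Run:
```python
from h import *
g=dict(np.load("tray.npz"));g["k1"]=float(g["k1"])
px=np.array([(489,190),(537,190),(332,190),(380,190),(173,192),(225,190),(649,188),(488,427),(532,427),(343,427),(389,427),(196,430),(242,428),(632,427)],float)/3.2+[110,10]
loc=np.array([(.045,y) for y in(-.051,-.069,.009,-.009,.069,.051,-.111)]+[(-.045,y) for y in(-.051,-.069,.009,-.009,.069,.051,-.111)])
for z in(.06,.052):
    w=ray(g,px,z);a=w.mean(0);b=loc.mean(0);U,S,V=np.linalg.svd((loc-b).T@(w-a));Rm=(U@V).T
    c=a-Rm@b;print(z,c.round(4),np.degrees(np.arctan2(Rm[1,0],Rm[0,0])).round(2),"scale",S.sum()/((loc-b)**2).sum(),"res mm",(np.abs(w-(loc@Rm.T+c)).max(0)*1000).round(1))
# walnut_0 top z=.036
p=np.array([(108,90),(166,88),(152,522),(200,522)])/3.2+[110,10];print(ray(g,p,.036).round(3).tolist())
```

```text
0.06 [0.546  0.2958] -5.05 scale 0.9960025313575944 res mm [0.7 2.1]
0.052 [0.5459 0.2964] -5.05 scale 1.0186313331022119 res mm [1.8 2.7]
[[0.642, 0.388], [0.64, 0.365], [0.465, 0.404], [0.463, 0.382]]
```

```bash
cat >> h.py <<'E'
TC=np.array([.546,.2955]);TY=np.radians(-5.05)
def place(p,yaw,dz,lane,effort=60):
    """take section at p by its middle, TCP dz over its underside; lay it at tray y=lane"""
    q=quat(yaw);env.reach([*p,.12],q);env.movel([*p,.004+dz],.12)
    env.close_gripper(effort);st("grip")
    env.movel([*p,.10+dz],.2);u=np.array([-np.sin(TY),np.cos(TY)]);d=TC+lane*u
    env.movel([*d,.10+dz],.25,quat(TY));env.movel([*d,.02+dz],.12);st("above floor")
    print(env.movel([*d,.007+dz],.03,guard=5));st("laid")
    env.release();st("open");env.movel([*d,.17],.2);st("up")
E
python3 - <<'E'
from h import *
place(np.array([.4925,.062]),np.radians(5.8),.005,-.094)
env.reach([.47,.26,.27],quat(-.09))
g=grab("wrist");cv2.imwrite("pics/tray2.png",g["frame"][:,:,::-1])
f=g["frame"].astype(int)
for k in blobs((f[...,0]<100)&(f[...,0]>f[...,2]+8),(250,15,330,190),800):
    r=rect(ray(g,k,.036));d=np.array(r[0])/1000-TC;print(r,"local",(np.array([[np.cos(TY),np.sin(TY)],[-np.sin(TY),np.cos(TY)]])@d).round(4))
E
```

```text
grip t12.82 [0.4928 0.062  0.0094] gap0.312 F [-1.6  0.4  5.7]
above floor t15.02 [0.5382 0.2017 0.0257] gap0.315 F [-0.7 -0.1 -0.6]
True
laid t15.43 [0.5377 0.2019 0.0134] gap0.316 F [-0.9 -0.5  4.8]
open t16.03 [0.5373 0.2018 0.0129] gap0.999 F [-0.1  0.1 -0.6]
up t16.97 [0.5372 0.2018 0.1688] gap0.996 F [-0.1  0.5  0.2]
(array([537.2, 204.1]), 176.8, 29.1, np.float64(-5.2)) local [-0.0007 -0.0918]
```

View pics/tray2.png

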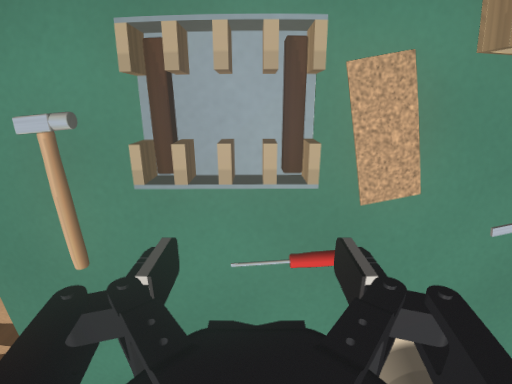

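The first section is in lane -90, image (295,105). Next I'll re-measure B and fetch it.

Run:
```python
from h import *
env.reach([.49,-.16,.22],quat(-.07))
g=grab("wrist");f=g["frame"].astype(int);cv2.imwrite("pics/w2.png",g["frame"][:,:,::-1])
dark=(f[...,0]<95)&(f[...,0]>f[...,1]+5)
e=proj(g,[[.552,-.182,.04]])[0].astype(int);r0=int(proj(g,[[.584,-.182,.04]])[0][1])
bs=blobs(dark,(e[0]-35,r0,e[0]+35,e[1]+60),200);print(e,len(bs))
c=max(bs,key=len);w=ray(g,c,.04);r=rect(w);print(r,w[:,0].min())
yaw=np.radians(r[3]);ctr=np.array(r[0])/1000;u=np.array([np.cos(yaw),np.sin(yaw)])
tip=ctr-u*r[1]/2000;print(tip)
assert abs(r[3]+4)<3 and abs(ctr[1]+.182)<.006 and abs(tip[0]-.52)<.006 and r[2]<33
fetch(tip+.039*u,yaw,.003,.039)
m=grab("wrist");f=m["frame"].astype(int)
for k in blobs(f[...,0]<95,(215,12,310,226),1500):print("sect",rect(ray(m,k,.032)))
```

```text
[273 116] 1
(array([ 552.3, -182.4]), 64.6, 26.6, np.float64(-3.7)) 0.5192791811958216
[ 0.52006733 -0.18031561]
down t20.87 [ 0.5596 -0.1801  0.0159] gap0.998 F [-0.   0.4  0.1]
grip t21.43 [ 0.5593 -0.1799  0.0154] gap0.320 F [-0.6 -0.   3.5]
pulled t22.74 [ 0.4221 -0.1712  0.0191] gap0.318 F [ 0.2 -0.3 -2. ]
True
laid t25.46 [0.4405 0.0559 0.0075] gap0.314 F [-1.2 -0.8  7.5]
up t26.88 [0.4397 0.056  0.1391] gap0.998 F [-0.5  0.1 -0.3]
sect (array([490.8,  59.1]), 177.2, 27.1, np.float64(2.5))
```

View pics/mat.png

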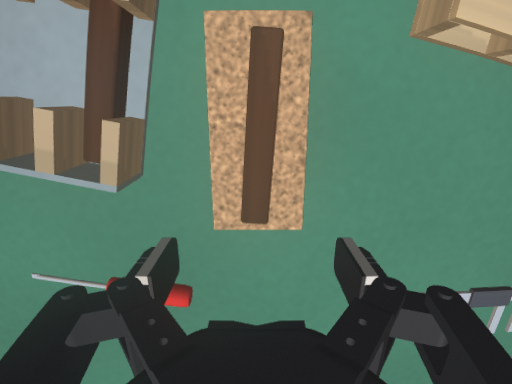

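Run:
```python
from h import *
place(np.array([.4908,.0591]),np.radians(2.5),.0145,-.0255)
env.reach([.47,.26,.27],quat(-.09))
g=grab("wrist");im=g["frame"][:,:,::-1]
f=g["frame"].astype(int);Q=np.array([[np.cos(TY),np.sin(TY)],[-np.sin(TY),np.cos(TY)]])
for k in blobs((f[...,0]<100)&(f[...,0]>f[...,2]+8),(140,15,330,190),800):
    r=rect(ray(g,k,.036));print(r,"local",(Q@(np.array(r[0])/1000-TC)).round(4))
env.reach([.35,-.30,.30],quat(-.3));st("parked")
t=grab("top")["frame"][:,:,::-1]
cv2.imwrite("pics/final.png",np.vstack([cv2.resize(im[:200],(640,250)),cv2.resize(t[60:250,95:375],(500,340)).copy() if 0 else cv2.copyMakeBorder(cv2.resize(t[60:250,95:375],(500,340)),0,0,0,140,cv2.BORDER_CONSTANT)]))
```

```text
grip t28.88 [0.4911 0.0591 0.0189] gap0.306 F [-1.1  0.8  6. ]
above floor t31.34 [0.5443 0.2701 0.0353] gap0.311 F [ 0.5 -0.3 -1.2]
True
laid t31.76 [0.5438 0.2701 0.023 ] gap0.315 F [-0.6 -0.6  5.9]
open t32.37 [0.5434 0.27   0.0224] gap0.999 F [-0.2  0.2  0.2]
up t33.26 [0.5432 0.2699 0.1687] gap1.002 F [ 0.3 -0.1 -1.5]
(array([537.1, 204.3]), 177.2, 29.1, np.float64(-5.3)) local [-0.0008 -0.0916]
(array([535.6, 272.9]), 192.0, 28.7, np.float64(-6.0)) local [-0.0084 -0.0234]
(array([557.2, 381.3]), 186.6, 36.7, np.float64(-2.5)) local [0.0036 0.0865]
parked t35.93 [ 0.3504 -0.2996  0.2999] gap1.000 F [-0.1 -0.3 -0.6]
```

View pics/final.png

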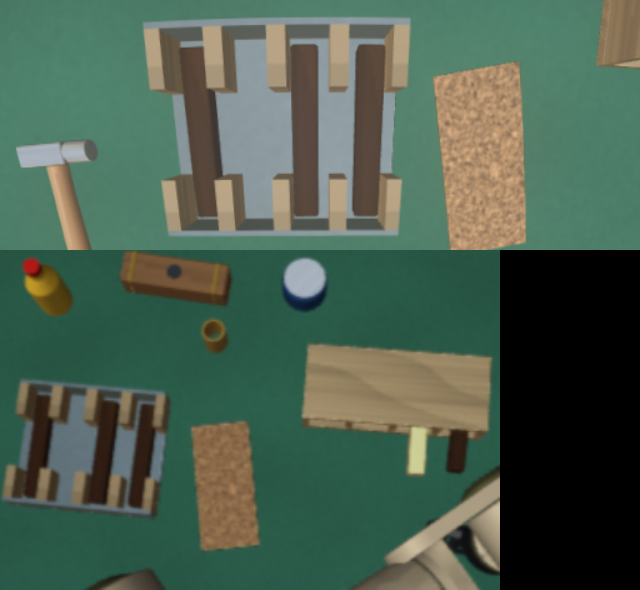

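The final picture shows three walnut sections flat in their lanes, with ash and one walnut still in the rack. The ferrule is standing where it was, and the mat is empty.

```bash
python3 -c "
from bench import job
job.hand_in()"
```

```text
the job is handed in; nothing more can be done
```

I drew the two leftmost walnut sections out of the rack one at a time. Each was laid on the mat and let go, retaken by the middle and laid in the tray: the first in lane -90 mm, the second in lane -30 mm. I handed in shortly after 36 s on the robot clock, with the arm parked clear.

**Last checks:**
- **Tray:** three sections lie flat, one per lane. The first measured tray y = -91.6 mm and was not moved by the second placing. The second measured -23.4 mm, so it lies off-centre but inside its lane. I biased it that way on purpose, to leave finger room. walnut_0 was not touched.
- **Rack and bystanders:** the ash and the remaining walnut are still in the rack, and the ferrule stands where it was. The calliper was not in the final crop. It was in its place in the last mat picture, and nothing was moved near it afterwards.
- **Disagreements:** the second section's outline measured 192 mm long instead of 180. I put that down to the shadow at the tray end, since in the picture it spans the same rows as its neighbour. The first top-camera tray estimate was about 6 mm off the wrist-camera one. I used the wrist one, because it agreed with the robot's own placing on the mat.

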